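# Run the tea carriage under the boiler tap

## Robot

A 6-joint arm with a two-finger parallel gripper is mounted at the origin on the work surface. World frame = base frame: x ahead of the robot, y to its left, z up, the work surface at z = 0. Lengths are in mm, angles in rad, forces in N, time in s.
With the tool pointing down it reaches from about 300 to 775 mm from the base axis. Payload 14.6 kg.
Tool frame: the origin (TCP) lies at the very end of the fingers, on their centre line; the grasp point (between the pads) lies 19 mm behind it; z points along the fingers, y is the line along which they close (so a half turn about z gives the same grasp; the last joint's range is limited). The gripper opens to 94 mm and grips with 3 to 60 N. Pads are 16 mm wide; open, the fingers measure 119 mm over their backs; the gripper's body (75 mm by 177 mm) begins 78 mm behind the grasp point.
Start: joints at [1.274, 0.3, 1.521, -0, 1.321, -0.067], TCP at [125.279, 535.532, 205.446] pointing down, gripper open.
Joint ranges: [-3.03, 3.03], [-0.79, 2.21], [0.23, 2.52], [-1.04, 4.18], [0, 3.07], [-2.55, 2.55]. Speed limits (rad/s): [2.22, 2.22, 2.57, 3.14, 3.14, 3.14].

## Interface

Orientations are given as [roll, pitch, yaw] about the fixed x, y, z axes, in that order (R = Rz(yaw) Ry(pitch) Rx(roll)).
In Python, from cell import manip gives the robot as it stands.
- The arm moves only by the tool servo_tool, never from a script. Its argument "rows" is a list of rows, each a list of 7 numbers: the turn, a rotation vector about the world's x, y, z in degrees, then the shift along the world's x, y, z in mm, then the closure, from 0 (fully open) to 1 (shut). In form: [[rx, ry, rz, dx, dy, dz, fingers], ...]. A call has 1 to 20 rows; each row shifts and turns the commanded pose from where the row before left it; what a row does not reach is not made up. A row lasts 1/8 s, in which the tool goes at most 62.5 mm and 10.7 degrees, less where a joint would pass 70% of its speed; a pose out of reach is approached as far as the arm can. A call with a gripper value outside its range is refused whole. The fingers move at their own pace and stop on an object; "grip_force" is the grip in N (left out, the last holds). Time passes only in rows, so rows that do not move let the fingers close. It gives the time, the measured TCP pose, the force, the opening and the grip force at its end, in the units of the state.
- manip.read_state(): the state, without advancing time (a new reading comes with each control period).
- manip.camera(name): name is "side" or "top"; returns the picture (384x512x3 uint8, red, green, blue); there is no depth.
- manip.camera_info(name): a dict with "fx", "fy", "cx", "cy" (pixels), "D" ([k1, k2, p1, p2, k3] as OpenCV has them; the pictures are not rectified), "position" and "rotation" of the camera in the world. Camera axes: x right, y down, z forward; pixel columns grow to the right and rows downward; lengths in mm; the calibration is good to about 2 mm. A picture is of the moment at which its call begins. camera_info takes no time and is no camera call.
- manip.sign_off(): hands the job in; it is judged then, once.
The state is a dict: "clock": time; "joints": joint angles; "qd": joint speeds; "effort": joint torques, N m; "eef_pos": TCP position; "eef_rot": TCP orientation; "wrist_force": force on the tool from outside, world axes, zero at the start; "moment": the same for the moment, N m; "finger_gap": finger opening in mm; "finger_force": force on a finger pad.
Only numpy, scipy, OpenCV 4.12 (cv2) and the standard library are available. Lean on these libraries where they do the work, as an engineer would, in place of code of your own. Each camera call takes 0.05 s, during which the arm holds its last target. There are 200 camera calls.

## Task

Run the loaded tea carriage along its rail until the mouth of its pot is centred under the boiler's spout (within 12 mm), brake it to rest there for at least 4 s and leave it standing by itself, released. Push and brake it only by poking the fingertips into the open gap between its two black spring buffers and pressing gently on these: do not touch the steel deck, housings, pot or glasses, never press a buffer fully in, never run faster than 0.3 m/s, and never let the carriage strike the stop at either end of the rail. Leave the other crockery on the counter alone.

Things in the scene. Friction and masses are not known exactly. Their poses are not given: they have to be found in the camera images.
- rail: fixed twin track, 840 mm long along its own y axis. Origin on the counter (z = 0) midway along it, below the line on which the middle of the finger gap travels; x axis away from the robot across the rail, y along the rail to the left (within 0.08 rad of world y), z up. Both end stops (dark blocks with rubber buttons) are fixed to it.
- carriage (a joint): travel q along the rail's +y, m. Stops at q = 0 (right) and 0.40 (left). In the rail's frame the middle of the finger gap and the pot's centre both lie at y = q - 0.20. Nominally 3.4 kg in all with its load (truly up to 30 percent more or less), on bearings: drag 0.3 N per m/s and 0.012 N dry friction, so it coasts on for seconds. The rail is level.
- gap_center (a point): middle of the finger gap on the carriage, 73 mm above the counter. The gap between the two buffer faces is 200 mm long along the rail, open above and at the sides; its floor (the deck, not to be touched) is 40 mm above the counter. Closed fingers are only some 20 to 30 mm across, so the carriage rolls freely until a buffer meets them, and bounces off fingers held still.
- buffer_left (a joint): how far the left (+y) buffer is pressed in, m: 0 = out, 0.030 = fully in (forbidden). Black rubber block 96 mm wide, 45 to 101 mm above the counter; its face is 100 mm to the rail's +y side of the gap's middle when out. Spring 80 N/m, no preload, hardly damped (0.8 N per m/s), head 0.1 kg. Pressing it towards +y drives the carriage to +y.
- buffer_right (a joint): the same for the right (-y) buffer, face 100 mm to the -y side of the gap's middle when out; pressing it towards -y drives the carriage to -y, or brakes it while it runs to +y.
- deck (a point): all of the carriage but the buffers: steel deck 320 x 340 mm, top 40 mm above the counter; behind each buffer a steel housing up to 106 mm high, 130 to 170 mm either side of the gap's middle; pot and glasses on the far (+x) side, up to 130 mm high. This point: the middle of the deck's top, 100 mm to the +x side of the gap's middle. Not to be touched.
- pot_mouth (a point): centre of the mouth of the open steel pot (90 mm wide) standing fixed on the carriage, 130 mm above the counter, 190 mm to the far (+x) side of the gap's middle in the rail's frame.
- spout (a point): lower end of the boiler's spout, a steel nozzle 22 mm wide that hangs 164 mm above the counter on a brass pipe. In the rail's frame it lies at x = 190 mm, exactly on the path of the pot's centre; its place along the rail varies. The steel boiler behind it is 220 mm wide and 208 mm high, with a tap handle up to 230 mm.
- saucers: bystander: stack of white saucers, 112 mm wide, 49 mm high; origin at the centre of its underside; leave it alone
- coffee_jar: bystander: round jar, 72 mm wide, 100 mm high; origin at the centre of its underside; leave it alone
- cezve: bystander: open copper pot, 80 mm wide, 80 mm high; origin at the centre of its underside; leave it alone
- sugar_bowl: bystander: white bowl, 110 mm wide, 50 mm high; origin at the centre of its underside; leave it alone
- tea_cup: bystander: white mug, 70 mm wide, 60 mm high; origin at the centre of its underside; leave it alone

How it is judged (in metres and radians):
On the way:
1. the pot stands under the spout (12 mm), the carriage slower than 15 mm/s, for 4 s (horizontal distance between pot_mouth and spout below 0.012 m and velocity of joint carriage between -0.015 and 0.015 m/s), for 4 s.
At the end, for the whole second after the job is handed in: The centre of the pot's mouth is within 12 mm (horizontally) of the spout, the carriage is at rest (below 8 mm/s) and nothing touches it. Before, it has stood there slower than 15 mm/s for 4 s (horizontal distance between pot_mouth and spout below 0.012 m and velocity of joint carriage between -0.008 and 0.008 m/s).
It fails at once if the carriage strikes a stop (comes within 3 mm of either end of travel) (value of joint carriage above 0.397 m or value of joint carriage below 0.003 m).
It fails at once if the carriage runs faster than 0.3 m/s (not (velocity of joint carriage between -0.3 and 0.3 m/s)).
It fails at once if a buffer is pressed fully in (more than 28 mm of 30) (value of joint any of buffer_left, buffer_right above 0.028 m).
It fails at once if fingers or arm touch the deck, housings, pot or glasses (contact force between any of the fingers, the arm and carriage_c0 above 0.5 N or contact force between any of the fingers, the arm and carriage_c1 above 0.5 N or contact force between any of the fingers, the arm and carriage_c2 above 0.5 N or contact force between any of the fingers, the arm and carriage_c3 above 0.5 N or contact force between any of the fingers, the arm and carriage_c4 above 0.5 N or contact force between any of the fingers, the arm and carriage_c5 above 0.5 N or contact force between any of the fingers, the arm and carriage_c6 above 0.5 N or contact force between any of the fingers, the arm and carriage_c7 above 0.5 N or contact force between any of the fingers, the arm and carriage_c8 above 0.5 N).
It fails at once if another thing on the counter is moved by more than 25 mm (distance of any of saucers, coffee_jar, cezve, sugar_bowl, tea_cup from where it was at the start of the episode above 0.025 m).
It also fails if it takes over 35 s, if anything falls off the work surface, if the arm or the gripper's body presses on something with over 40 N, if the wrist force passes 120 N, or if a joint passes its speed limit or range.

## Working session

There is one attempt and no reset: what is moved stays moved. The work goes in short steps, Python scripts to look and compute and a tool call to move; the robot and the scene stay as the last step left them, time stands still between calls to the robot, and variables do not carry over. Pictures are saved under pics/ and viewed, at most 10 in all, crops included, and the job is handed in when it is done.

Besides the shell and the picture viewer there is one more tool, called after "Request:" by a JSON object that holds its "api" and its "payload", one argument or row to a line. servo_tool: Moves the arm, as the interface text tells. Its arguments: {"type":"object","properties":{"rows":{"type":"array","items":{"type":"array","items":{"type":"number"}}},"grip_force":{"type":"number"}},"required":["rows"]}

```bash
mkdir -p pics; python3 - <<'E'
from cell import manip
import cv2
for n in("side","top"):
    cv2.imwrite(f"pics/{n}0.png",cv2.resize(manip.camera(n)[:,:,::-1],(800,600),interpolation=cv2.INTER_CUBIC))
    print(n,manip.camera_info(n))
print(manip.read_state())
E
```

```text
side {'fx': 463.52332009361646, 'fy': 463.52332009361646, 'cx': 254.5969082691824, 'cy': 193.75938426833463, 'D': array([0.00533935, 0.        , 0.        , 0.        , 0.        ]), 'position': array([  -48.78146559, -1399.68280406,   955.69664548]), 'rotation': array([-2.06753927e+00,  1.84386897e-03, -3.67265489e-01])}
top {'fx': 426.72616221093114, 'fy': 426.72616221093114, 'cx': 254.71224716468106, 'cy': 193.17075152934868, 'D': array([-0.0618882,  0.       ,  0.       ,  0.       ,  0.       ]), 'position': array([ 2.58838443e+02, -1.61624279e+00,  1.80399364e+03]), 'rotation': array([-3.00719921, -0.00385614, -1.59940262])}
{'clock': 0.1, 'joints': array([ 1.27437375e+00,  3.00425649e-01,  1.52151718e+00,  2.24463814e-05,
        1.32069656e+00, -6.66006584e-02]), 'qd': array([-8.19745547e-04, -1.17255031e-03, -1.24383036e-03, -9.44568789e-04,
       -2.84049227e-05,  1.81991310e-03]), 'effort': array([-2.08204224e-04, -5.32631993e+01, -3.53285229e+01,  7.09128915e-02,
        2.34872365e-02, -8.33913828e-05]), 'eef_pos': array([125.22115998, 535.31490815, 204.93828948]), 'eef_rot': array([-3.14054968e+00, -9.13559510e-05,  2.91176512e+00]), 'wrist_force': array([-0.07823919, -0.6509806 ,  0.21003272]), 'moment': array([ 0.03791421,  0.02519644, -0.00103331]), 'finger_force': 0.0, 'finger_gap': 94.04459523341777}
```

View pics/top0.png

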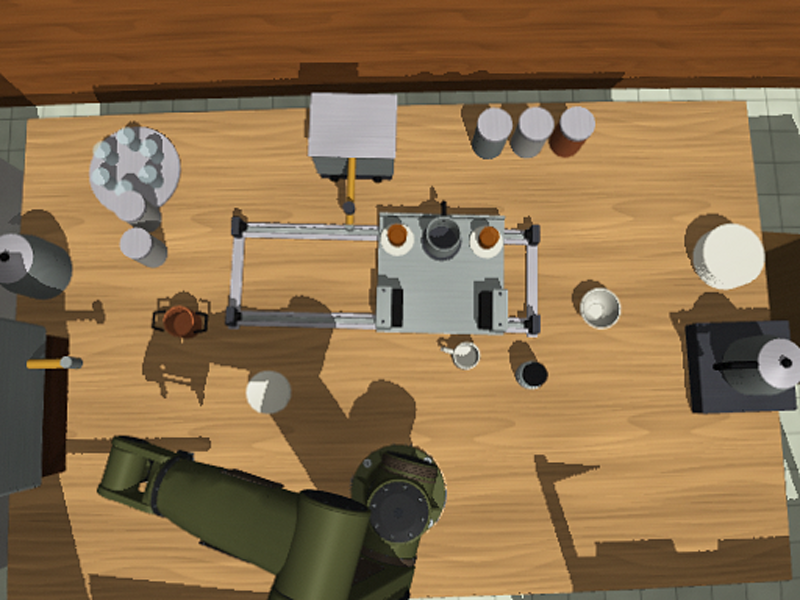

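View pics/side0.png

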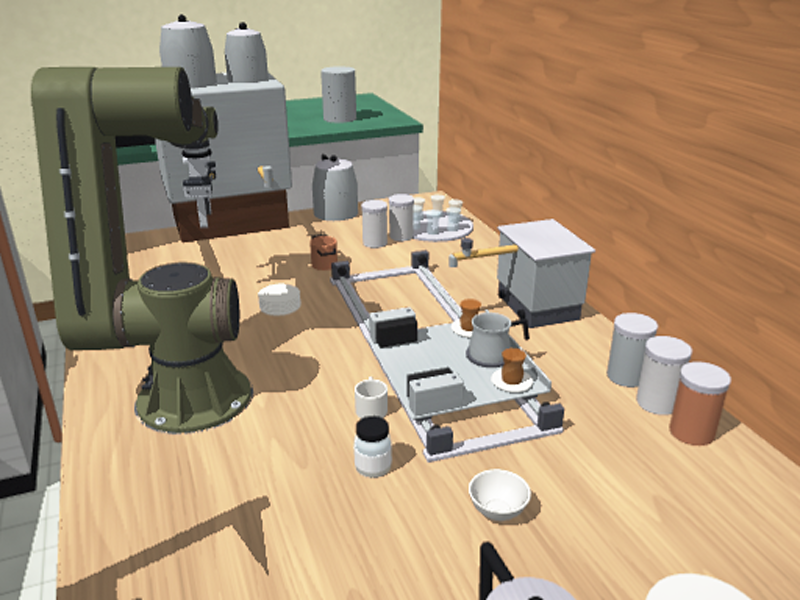

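The top view shows the rail from about x=232 to 538 and y=220 to 330 px. The carriage is at (440,270), the pot mouth at about (443,236), and the spout's pipe ends near (349,208). The side view agrees with this. Next I'll enlarge that area and calibrate.

```bash
cat > h.py <<'E'
import numpy as np, cv2
from scipy.spatial.transform import Rotation as R
from cell import manip
C={n:manip.camera_info(n) for n in("side","top")}
def K(c): return np.array([[c["fx"],0,c["cx"]],[0,c["fy"],c["cy"]],[0,0,1]])
def Rot(c): return R.from_euler("xyz",c["rotation"]).as_matrix()
def at_z(n,uv,z):
    c=C[n];p=cv2.undistortPoints(np.array([[uv]],float),K(c),c["D"])[0,0]
    d=Rot(c)@[p[0],p[1],1]; o=c["position"]; return o+d*(z-o[2])/d[2]
def proj(n,P):
    c=C[n];M=Rot(c).T
    return cv2.projectPoints(np.array(P,float).reshape(-1,1,3),cv2.Rodrigues(M)[0],-M@c["position"],K(c),c["D"])[0][:,0]
E
python3 - <<'E'
from h import *
s=manip.read_state()
print(proj("top",[[0,0,0],s["eef_pos"]])*1.5625,proj("side",[[0,0,0],s["eef_pos"]])*1.5625)
t=manip.camera("top")[:,:,::-1]; sd=manip.camera("side")[:,:,::-1]
cv2.imwrite("pics/t_raw.png",t)
cv2.imwrite("pics/tc.png",cv2.resize(t[110:220,145:349+1],None,fx=3.9,fy=3.9,interpolation=cv2.INTER_CUBIC))
cv2.imwrite("pics/sc.png",cv2.resize(sd[140:300,210:370],None,fx=3.75,fy=3.75,interpolation=cv2.INTER_CUBIC))
E
```

```text
[[397.54562234 490.35346063]
 [170.43612822 454.4543772 ]] [[194.12184554 396.71077603]
 [205.51367572 219.62253541]]
```

View pics/tc.png

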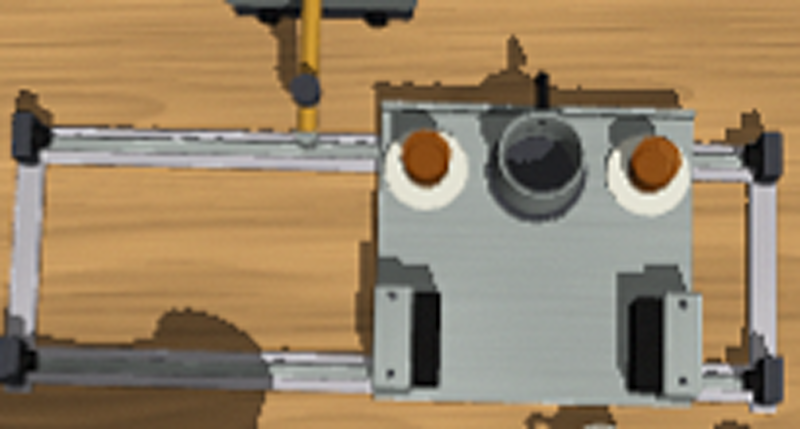

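View pics/sc.png

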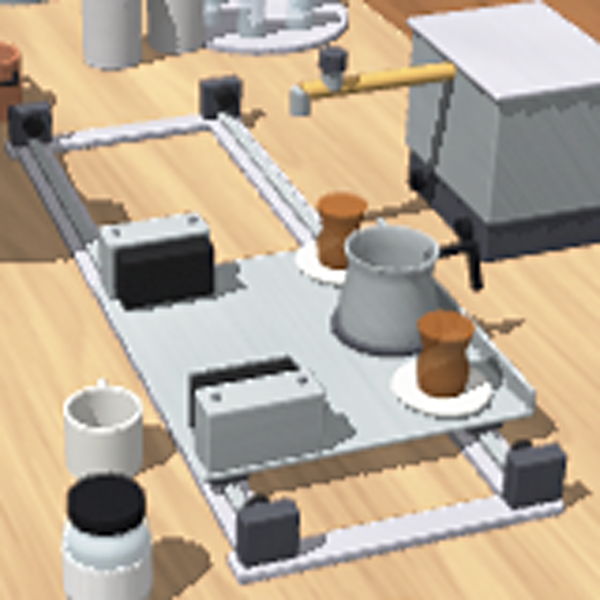

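```bash
cat >> h.py <<'E'
def tc(u,v): return ((u+.5)/3.9-.5+145,(v+.5)/3.9-.5+110)
def sc(u,v): return ((u+.5)/3.75-.5+210,(v+.5)/3.75-.5+140)
E
python3 - <<'E'
from h import *
np.set_printoptions(precision=1,suppress=True)
for l,p,z in [("pot",(540,154),130),("spout",(309,137),164),("bufL near",(440,387),101),("bufL far",(440,292),101),("bufR near",(634,392),101),("bufR far",(636,297),101),("deck FL",(375,398),40),("deck FR",(693,403),40),("deck RL",(380,103),40),("deck RR",(693,110),40),("railL near",(40,367),20),("railR near",(720,383),20),("railL far",(50,147),20),("railR far",(740,162),20)]:
    print("top",l,at_z("top",tc(*p),z))
for l,p,z in [("pot",(391,247),130),("spout",(299,110),164),("bufL top l",(118,266),101),("bufL top r",(212,235),101),("deck F R",(207,472),40)]:
    print("side",l,at_z("side",sc(*p),z))
E
```

```text
top pot [ 660.3 -133.7  130. ]
top spout [676.2 101.8 164. ]
top bufL near [425.1 -23.9 101. ]
top bufL far [523.8 -26.8 101. ]
top bufR near [ 414.2 -223.3  101. ]
top bufR far [ 512.9 -229.8  101. ]
top deck FL [421.2  44.7  40. ]
top deck FR [ 406.2 -293.7   40. ]
top deck RL [743.7  31.5  40. ]
top deck RR [ 726.7 -309.9   40. ]
top railL near [466.7 406.5  20. ]
top railR near [ 428.7 -327.3   20. ]
top railL far [710.1 396.4  20. ]
top railR far [ 672.  -362.3   20. ]
side pot [ 662.4 -136.2  130. ]
side spout [677.3 106.9 164. ]
side bufL top l [424.3 -29.2 101. ]
side bufL top r [532.2  -5.8 101. ]
side deck F R [ 412.7 -287.4   40. ]
```

The geometry is consistent: the buffer faces are 201 mm apart, and the pot less 190 mm lands on the buffer mid-point. The rail yaw is about -0.049, the gap middle is about (470,-126) and the spout is about 238 mm to the left of the pot. I'll move above the gap with the fingers closing.

Request:
{"api": "servo_tool", "payload": {
  "rows": [
    [0, 0, 0.65, 10, -20, 0, 1],
    [0, 0, 0.65, 21.5, -41, 0, 1],
    [0, 0, 0.65, 21.5, -41, 0, 1],
    [0, 0, 0.65, 21.5, -41, 0, 1],
    [0, 0, 0.65, 21.5, -41, 0, 1],
    [0, 0, 0.65, 21.5, -41, 0, 1],
    [0, 0, 0.65, 21.5, -41, 0, 1],
    [0, 0, 0.65, 21.5, -41, 0, 1],
    [0, 0, 0.65, 21.5, -41, 0, 1],
    [0, 0, 0.65, 21.5, -41, 0, 1],
    [0, 0, 0.65, 21.5, -41, 0, 1],
    [0, 0, 0.65, 21.5, -41, 0, 1],
    [0, 0, 0.65, 21.5, -41, 0, 1],
    [0, 0, 0.65, 21.5, -41, 0, 1],
    [0, 0, 0.65, 21.5, -41, 0, 1],
    [0, 0, 0.65, 21.5, -41, 0, 1],
    [0, 0, 0, 12.5, -26, 0, 1],
    [0, 0, 0, 0, 0, 0, 1]
  ]
}}

```text
clock: 2.45
eef_pos: [470.4, -126.6, 204.9]
eef_rot: [3.141, -0.001, 3.091]
wrist_force: [0.7, -0.3, -0.5]
finger_gap: 0.4
finger_force: 0.0
```

```bash
python3 - <<'E'
from h import *
s=manip.read_state(); print(s["clock"],s["eef_pos"],s["eef_rot"],s["finger_gap"],s["joints"],s["wrist_force"])
t=manip.camera("top")[:,:,::-1]; sd=manip.camera("side")[:,:,::-1]
cv2.imwrite("pics/t1_raw.png",t);cv2.imwrite("pics/s1_raw.png",sd)
a=cv2.resize(t[100:230,140:350],(756,468),interpolation=cv2.INTER_CUBIC)
cv2.imwrite("pics/t1.png",a)
cv2.imwrite("pics/s1.png",cv2.resize(sd[140:300,210:370],None,fx=3.75,fy=3.75,interpolation=cv2.INTER_CUBIC))
E
```

```text
2.45 [ 470.39655681 -126.61124324  204.89943042] [ 3.14137061e+00 -9.08375315e-04  3.09129167e+00] 0.3665108178093998 [-3.38105932e-01  1.60534612e-01  1.69369069e+00 -4.67875125e-05
  1.28830139e+00 -1.85858811e+00] [ 0.70057169 -0.34732641 -0.53434861]
```

View pics/t1.png

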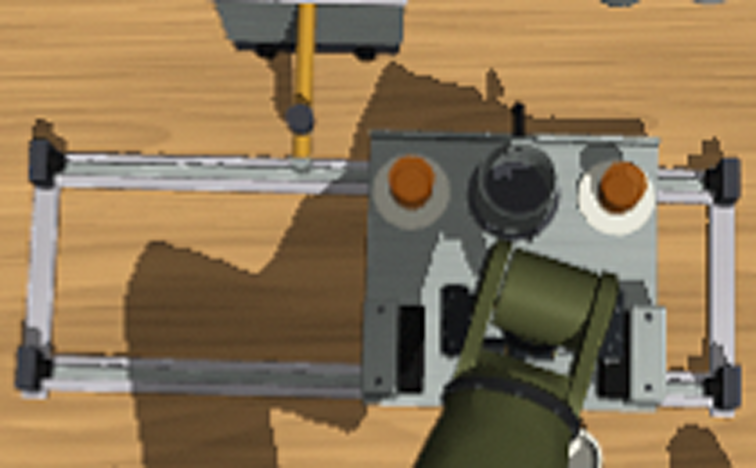

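View pics/s1.png

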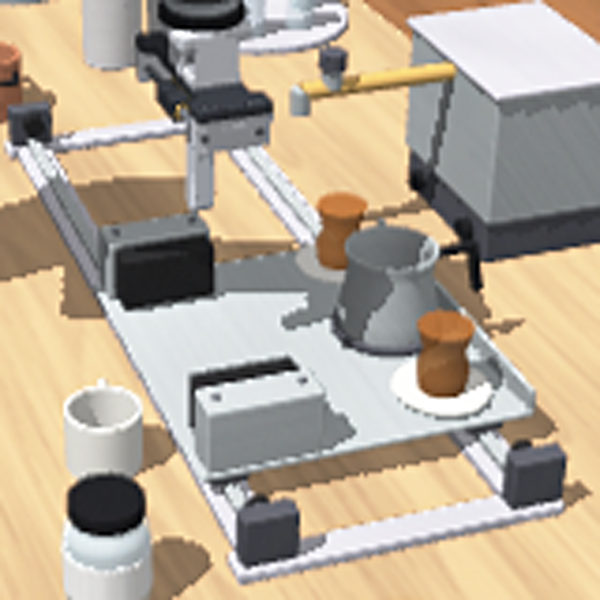

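The tool is closed over the gap middle at (516,300) in the crop. Both orange glasses, at (411,181) and (622,186), and the pot stay visible for tracking. I'll descend next and test the tracker.

Request:
{"api": "servo_tool", "payload": {
  "rows": [
    [0, 0, 0, 0, 0, -15, 1],
    [0, 0, 0, 0, 0, -30, 1],
    [0, 0, 0, 0, 0, -35, 1],
    [0, 0, 0, 0, 0, -35, 1],
    [0, 0, 0, 0, 0, -20, 1],
    [0, 0, 0, 0, 0, -9, 1],
    [0, 0, 0, 0, 0, 0, 1]
  ]
}}

```text
clock: 3.42
eef_pos: [470.0, -125.0, 61.2]
eef_rot: [3.141, -0.001, 3.094]
wrist_force: [0.1, 0.7, 0.0]
finger_gap: 0.6
finger_force: 0.0
```

```bash
cat >> h.py <<'E'
A=-0.049; EY=np.array([-np.sin(A),np.cos(A),0]); EX=np.array([np.cos(A),np.sin(A),0])
def blobs(img,show=False):  # BGR; orange glasses -> sorted world points (z=110)
    hsv=cv2.cvtColor(img,cv2.COLOR_BGR2HSV)
    m=((hsv[:,:,0]<14)&(hsv[:,:,1]>200)&(hsv[:,:,2]>60)).astype(np.uint8)
    m[:130]=0;m[170:]=0;m[:,:150]=0;m[:,340:]=0
    n,l,s,c=cv2.connectedComponentsWithStats(m)
    return [(s[i,4],c[i],at_z("top",c[i],110)) for i in range(1,n) if s[i,4]>40]
def track(img):
    b=sorted(blobs(img),key=lambda b:-b[0])[:2]
    return [b_[0] for b_ in b], np.mean([b_[2] for b_ in b],axis=0)@EY
def snap():
    s=manip.read_state(); t=manip.camera("top")[:,:,::-1]; a,y=track(t)
    print("t %.3f areas %s carr %.2f tool y' %.2f tcp %s F %s"%(s["clock"],a,y-Y0,s["eef_pos"]@EY,np.round(s["eef_pos"],1),np.round(s["wrist_force"],2)))
    return t
Y0=0
E
python3 - <<'E'
from h import *
for f in("t_raw","t1_raw"):
    im=cv2.imread(f"pics/{f}.png"); print(blobs(im),track(im))
snap()
P=at_z("top",tc(540,154),130);S=at_z("top",tc(309,137),164);print(P@EY,S@EY,P@EX,S@EX)
E
```

```text
return _methods._mean(a, axis=axis, dtype=dtype,
  ret = ret.dtype.type(ret / rcount)
Traceback (most recent call last):
  File "h.py", line 24, in track
    return [b_[0] for b_ in b], np.mean([b_[2] for b_ in b],axis=0)@EY
                                ~~~~~~~~~~~~~~~~~~~~~~~~~~~~~~~~~~~^~~
ValueError: matmul: Input operand 0 does not have enough dimensions (has 0, gufunc core with signature (n?,k),(k,m?)->(n?,m?) requires 1)
```

```bash
python3 - <<'E'
from h import *
im=cv2.imread("pics/t1_raw.png");hsv=cv2.cvtColor(im,cv2.COLOR_BGR2HSV)
for c in (254,312,290): print(hsv[147:154:3,c])
m=((hsv[:,:,0]<14)&(hsv[:,:,1]>140)).astype(np.uint8)[130:170,150:340]
n,l,s,c=cv2.connectedComponentsWithStats(m); print(s[:6],c[:6]+[150,130])
P=at_z("top",tc(540,154),130);S=at_z("top",tc(309,137),164);print(P@EY,S@EY,P@EX,S@EX)
E
```

```text
[[ 14 215 141]
 [ 14 222 138]
 [ 14 213 141]]
[[ 14 215 142]
 [ 14 214 143]
 [ 14 219 142]]
[[ 68  21  48]
 [120  15  34]
 [128  28  36]]
[[   0    0  190   40 7560]
 [  98   16    4   10   15]
 [ 105   18    1    1    1]
 [ 107   18    1    1    1]
 [ 157   18    2    4    4]
 [ 160   18    1    1    1]] [[244.38068783 149.48664021]
 [249.13333333 150.4       ]
 [255.         148.        ]
 [257.         148.        ]
 [307.25       149.5       ]
 [310.         148.        ]]
-101.17006757239893 134.78751444060762 666.0717827468528 670.4340070265389
```

```bash
sed -i 's/hsv\[:,:,0\]<14)&(hsv\[:,:,1\]>200/hsv[:,:,0]<18)\&(hsv[:,:,1]>180/' h.py; python3 - <<'E'
from h import *
for f in("t_raw","t1_raw"):
    im=cv2.imread(f"pics/{f}.png"); print(blobs(im),track(im))
snap()
E
```

```text
[(np.int32(123), array([253.85365854, 149.87804878]), array([665.17873358, -16.28734483, 110.        ])), (np.int32(125), array([312.48 , 151.352]), array([ 652.64021528, -254.57517179,  110.        ]))] ([np.int32(125), np.int32(123)], np.float64(-102.99505982487035))
[(np.int32(125), array([253.832, 149.904]), array([665.07316656, -16.19629598, 110.        ])), (np.int32(125), array([312.48 , 151.352]), array([ 652.64021528, -254.57517179,  110.        ]))] ([np.int32(125), np.int32(125)], np.float64(-102.95217539411374))
t 3.425 areas [np.int32(125), np.int32(125)] carr -102.99 tool y' -101.87 tcp [ 470.  -125.    61.2] F [0.13 0.68 0.01]
```

Request:
{"api": "servo_tool", "payload": {
  "rows": [
    [0, 0, 0, 0.5, 10, 0, 1],
    [0, 0, 0, 1.2, 25, 0, 1],
    [0, 0, 0, 0.8, 15, 0, 1],
    [0, 0, 0, 0, 0, 0, 1]
  ]
}}

```text
clock: 3.98
eef_pos: [473.0, -74.6, 61.8]
eef_rot: [-3.141, 0.001, 3.095]
wrist_force: [0.8, -0.3, 0.9]
finger_gap: 0.7
finger_force: 0.0
```

```bash
python3 - <<'E'
from h import *
snap();snap()
E
```

```text
t 3.975 areas [np.int32(125), np.int32(125)] carr -102.84 tool y' -51.39 tcp [473.  -74.6  61.8] F [ 0.79 -0.26  0.9 ]
t 4.025 areas [np.int32(125), np.int32(124)] carr -102.90 tool y' -51.99 tcp [473.  -75.3  61.7] F [-0.62  0.03  0.43]
```

The tracker is stable to about 0.1 mm and the travel needed is about 237 mm. I'll push now at a constant 50 mm/s, so the elastic bounce leaves the carriage at about 100 mm/s.

Request:
{"api": "servo_tool", "payload": {
  "rows": [
    [0, 0, 0, 0.3, 6, 0, 1],
    [0, 0, 0, 0.4, 8, 0, 1],
    [0, 0, 0, 0.4, 8, 0, 1],
    [0, 0, 0, 0.3, 6.25, 0, 1],
    [0, 0, 0, 0.3, 6.25, 0, 1],
    [0, 0, 0, 0.3, 6.25, 0, 1],
    [0, 0, 0, 0.3, 6.25, 0, 1],
    [0, 0, 0, 0.3, 6.25, 0, 1],
    [0, 0, 0, 0.3, 6.25, 0, 1]
  ]
}}

```text
clock: 5.2
eef_pos: [475.7, -15.6, 61.4]
eef_rot: [-3.142, 0.0, 3.093]
wrist_force: [-0.5, -1.3, 0.9]
finger_gap: 0.4
finger_force: 0.4
```

```bash
sed -i 's/^Y0=0/Y0=-102.95/' h.py; python3 - <<'E'
from h import *
snap()
E
```

```text
t 5.200 areas [np.int32(125), np.int32(124)] carr 12.16 tool y' 7.72 tcp [475.7 -15.6  61.4] F [-0.49 -1.26  0.86]
```

Request:
{"api": "servo_tool", "payload": {
  "rows": [
    [0, 0, 0, 0.3, 6.25, 0, 1],
    [0, 0, 0, 0.3, 6.25, 0, 1],
    [0, 0, 0, 0.3, 6.25, 0, 1],
    [0, 0, 0, 0, 3, 0, 1]
  ]
}}

```text
clock: 5.75
eef_pos: [476.6, 6.2, 61.4]
eef_rot: [3.142, -0.0, 3.094]
wrist_force: [0.1, -0.4, -0.0]
finger_gap: 0.8
finger_force: 0.0
```

```bash
python3 - <<'E'
from h import *
snap();snap();snap()
E
```

```text
t 5.750 areas [np.int32(129), np.int32(123)] carr 57.84 tool y' 29.55 tcp [476.6   6.2  61.4] F [ 0.12 -0.39 -0.04]
t 5.800 areas [np.int32(129), np.int32(121)] carr 61.93 tool y' 29.68 tcp [476.6   6.3  61.4] F [0.76 0.61 0.1 ]
t 5.850 areas [np.int32(130), np.int32(121)] carr 65.96 tool y' 29.41 tcp [476.6   6.1  61.4] F [-0.14 -1.1  -0.51]
```

It is coasting at 81 mm/s. I'll back the fingers off for a running start and then re-measure.

Request:
{"api": "servo_tool", "payload": {
  "rows": [
    [0, 0, 0, -0.2, -5, 0, 1],
    [0, 0, 0, -0.4, -8, 0, 1],
    [0, 0, 0, -0.2, -5, 0, 1],
    [0, 0, 0, 0, 0, 0, 1],
    [0, 0, 0, 0, 0, 0, 1],
    [0, 0, 0, 0, 0, 0, 1],
    [0, 0, 0, 0, 0, 0, 1]
  ]
}}

```text
clock: 6.78
eef_pos: [475.8, -12.1, 61.5]
eef_rot: [-3.142, 0.0, 3.094]
wrist_force: [0.2, -0.0, -0.5]
finger_gap: 0.6
finger_force: 0.0
```

```bash
python3 - <<'E'
from h import *
snap();snap();snap();t=snap()
cv2.imwrite("pics/t2.png",cv2.resize(t[100:230,140:350],(756,468),interpolation=cv2.INTER_CUBIC))
E
```

```text
t 6.775 areas [np.int32(122), np.int32(100)] carr 138.09 tool y' 11.22 tcp [475.8 -12.1  61.5] F [ 0.25 -0.01 -0.48]
t 6.825 areas [np.int32(122), np.int32(107)] carr 141.71 tool y' 11.23 tcp [475.8 -12.1  61.4] F [-0.44  0.11  0.21]
t 6.875 areas [np.int32(123), np.int32(111)] carr 145.35 tool y' 11.18 tcp [475.8 -12.1  61.4] F [0.59 0.2  0.02]
t 6.925 areas [np.int32(123), np.int32(119)] carr 148.81 tool y' 11.16 tcp [475.8 -12.2  61.4] F [ 0.35 -0.64  0.72]
```

View pics/t2.png

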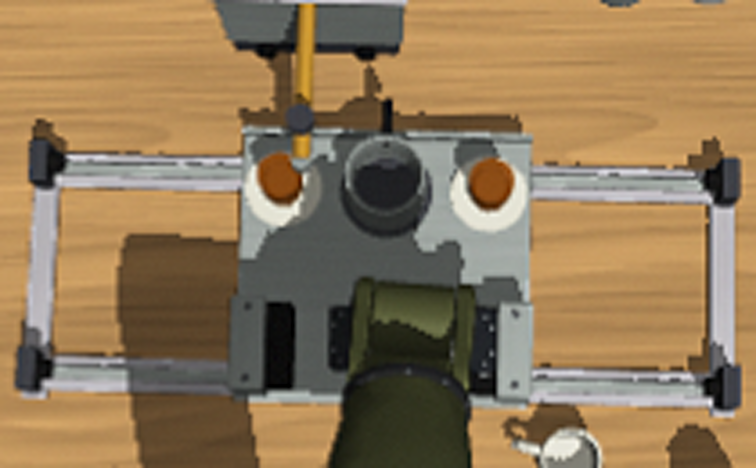

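Pot mouth centre is at (387,180) and the nozzle at (302,160), so about 90 mm remain and the target is about 238. The pipe partly hides the left glass, so I'll track the right one only.

Request:
{"api": "servo_tool", "payload": {
  "rows": [
    [0, 0, 0, 0, 0, 0, 1]
  ]
}}

```text
clock: 7.1
eef_pos: [475.8, -12.2, 61.4]
eef_rot: [-3.142, 0.0, 3.093]
wrist_force: [-0.1, -0.3, 1.2]
finger_gap: 0.3
finger_force: 0.0
```

```bash
cat >> h.py <<'E'
def track(img):  # right glass only
    b=sorted(blobs(img),key=lambda b:-b[1][0])[0]
    return [int(b[0])], b[2]@EY-(np.array([652.64021528,-254.57517179,110])@EY)+Y0
E
python3 - <<'E'
from h import *
snap();snap()
E
```

```text
t 7.100 areas [121] carr 161.15 tool y' 11.14 tcp [475.8 -12.2  61.4] F [-0.07 -0.31  1.22]
t 7.150 areas [122] carr 165.04 tool y' 11.11 tcp [475.8 -12.2  61.4] F [-0.27 -0.16 -0.2 ]
```

Request:
{"api": "servo_tool", "payload": {
  "rows": [
    [0, 0, 0, 0, 0, 0, 1],
    [0, 0, 0, 0.1, 1.5, 0, 1],
    [0, 0, 0, 0.1, 3, 0, 1],
    [0, 0, 0, 0.2, 4.3, 0, 1],
    [0, 0, 0, 0.2, 4.3, 0, 1],
    [0, 0, 0, 0.2, 4.3, 0, 1],
    [0, 0, 0, 0.2, 4.3, 0, 1],
    [0, 0, 0, 0.2, 4.3, 0, 1],
    [0, 0, 0, 0.2, 4.3, 0, 1],
    [0, 0, 0, 0.2, 4.3, 0, 1],
    [0, 0, 0, 0.2, 4.3, 0, 1],
    [0, 0, 0, 0.2, 4.3, 0, 1],
    [0, 0, 0, 0.1, 3, 0, 1]
  ]
}}

```text
clock: 8.82
eef_pos: [477.9, 34.2, 61.4]
eef_rot: [-3.142, -0.0, 3.093]
wrist_force: [0.2, 0.2, 0.6]
finger_gap: 0.2
finger_force: 0.0
```

```bash
python3 - <<'E'
from h import *
snap();snap();snap();t=snap()
cv2.imwrite("pics/t3.png",cv2.resize(t[120:170,180:260],(800,500),interpolation=cv2.INTER_CUBIC))
E
```

```text
t 8.825 areas [120] carr 241.91 tool y' 57.61 tcp [477.9  34.2  61.4] F [0.24 0.17 0.64]
t 8.875 areas [121] carr 242.09 tool y' 57.79 tcp [477.9  34.4  61.4] F [-0.19  0.41  0.77]
t 8.925 areas [121] carr 242.09 tool y' 57.59 tcp [477.9  34.2  61.4] F [ 0.2   0.51 -0.54]
t 8.975 areas [121] carr 242.32 tool y' 57.45 tcp [477.9  34.1  61.4] F [0.69 0.06 0.26]
```

View pics/t3.png

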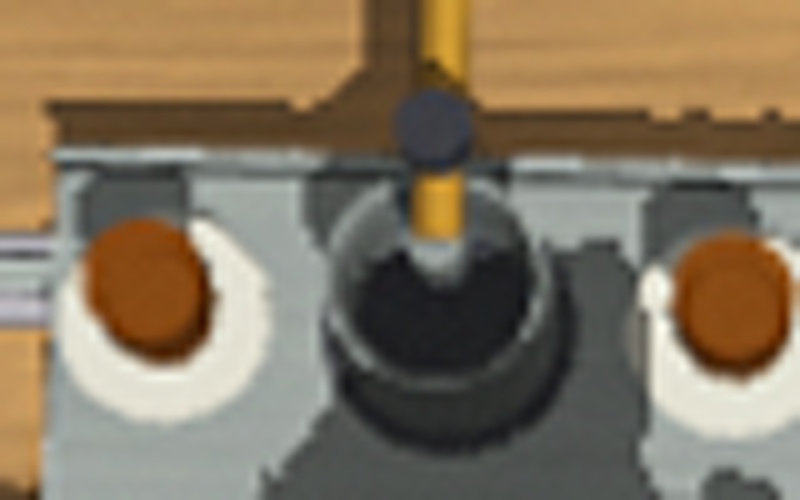

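The carriage is nearly at rest. The rim spans x=328–548 (centre about (438,284)) and the nozzle centre is about (440,258).

```bash
python3 - <<'E'
from h import *
f=lambda u,v:((u+.5)/10-.5+180,(v+.5)/10-.5+120)
P=at_z("top",f(438,284),130);S=at_z("top",f(440,258),164)
print(P,S,"along",(P-S)@EY,"across",(P-S)@EX)
snap();sd=manip.camera("side")[:,:,::-1]
cv2.imwrite("pics/s3.png",cv2.resize(sd[140:220,240:340],(800,640)[:1]+(600,),interpolation=cv2.INTER_CUBIC) if 0 else cv2.resize(sd[140:215,240:340],(800,600),interpolation=cv2.INTER_CUBIC))
E
```

```text
[671.76995028 106.21344648 130.        ] [673.8651058  103.04833851 164.        ] along 3.0586874746757453 across -2.2476690242732467
t 9.025 areas [123] carr 242.68 tool y' 57.34 tcp [477.9  34.   61.5] F [-0.06  0.74  0.2 ]
```

View pics/s3.png

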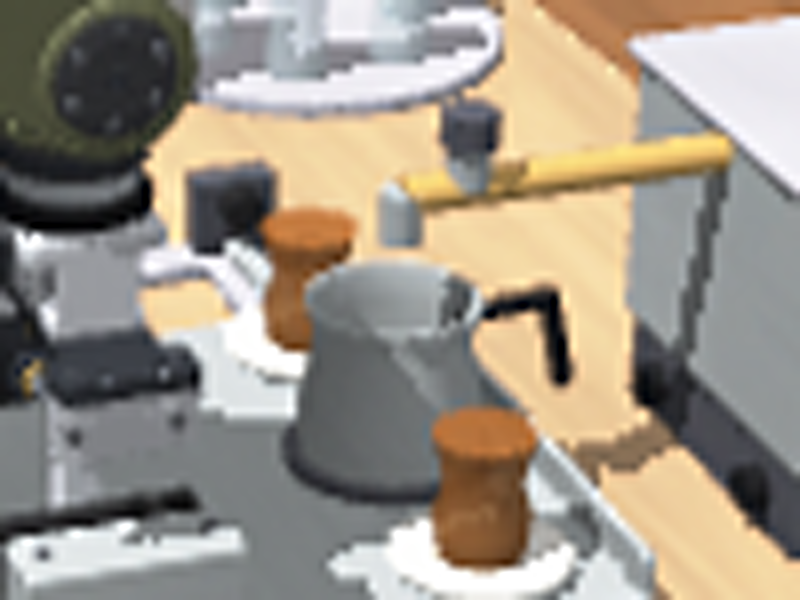

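Request:
{"api": "servo_tool", "payload": {
  "rows": [
    [0, 0, 0, 0.4, 8, 0, 1],
    [0, 0, 0, 0.8, 20, 0, 1],
    [0, 0, 0, 0.8, 20, 0, 1],
    [0, 0, 0, 0.4, 15, 0, 1],
    [0, 0, 0, 0, 7, 0, 1],
    [0, 0, 0, 0, 0, 0, 1],
    [0, 0, 0, 0, 0, 0, 1],
    [0, 0, 0, 0, 0, 0, 1]
  ]
}}

```text
clock: 10.12
eef_pos: [480.3, 103.6, 61.5]
eef_rot: [-3.142, 0.0, 3.093]
wrist_force: [-0.2, 0.3, 0.4]
finger_gap: 0.6
finger_force: 0.0
```

```bash
python3 - <<'E'
from h import *
f=lambda u,v:((u+.5)/8-.5+240,(v+.5)/8-.5+140)
P=at_z("side",f(393,300),130);S=at_z("side",f(400,238),164)
print(P,S,"along",(P-S)@EY,"across",(P-S)@EX)
snap();snap()
E
```

```text
[674.26324529 103.94136886 130.        ] [676.71256133 103.67148072 164.        ] along 0.1495957414363288 across -2.459595445604642
t 10.125 areas [123] carr 246.74 tool y' 126.97 tcp [480.3 103.6  61.5] F [-0.19  0.34  0.38]
t 10.175 areas [125] carr 247.12 tool y' 127.04 tcp [480.3 103.6  61.4] F [ 0.33 -0.22  0.1 ]
```

It is still creeping at about 3 mm/s and the offset is now about +5 to +9 mm. I'll move near the right buffer, re-measure and nudge it back slightly.

Request:
{"api": "servo_tool", "payload": {
  "rows": [
    [0, 0, 0, -0.4, -10, 0, 1],
    [0, 0, 0, -0.8, -18, 0, 1],
    [0, 0, 0, -0.8, -18, 0, 1],
    [0, 0, 0, -0.4, -10, 0, 1],
    [0, 0, 0, 0, -4, 0, 1],
    [0, 0, 0, 0, 0, 0, 1]
  ]
}}

```text
clock: 10.98
eef_pos: [477.9, 43.8, 61.5]
eef_rot: [3.142, 0.0, 3.093]
wrist_force: [-0.1, 0.2, 0.1]
finger_gap: 0.3
finger_force: 0.0
```

```bash
python3 - <<'E'
from h import *
snap();snap();snap();snap();snap();snap()
E
```

```text
t 10.975 areas [124] carr 247.30 tool y' 67.18 tcp [477.9  43.8  61.5] F [-0.1   0.19  0.13]
t 11.025 areas [124] carr 247.30 tool y' 67.44 tcp [477.9  44.1  61.5] F [ 0.7  -0.22  1.11]
t 11.075 areas [124] carr 247.30 tool y' 67.61 tcp [477.9  44.3  61.4] F [0.07 0.66 0.14]
t 11.125 areas [124] carr 247.30 tool y' 67.65 tcp [477.9  44.3  61.4] F [-0.01 -0.03 -0.04]
t 11.175 areas [124] carr 247.30 tool y' 67.69 tcp [477.9  44.3  61.5] F [-0.28  0.19 -0.03]
t 11.225 areas [124] carr 247.30 tool y' 67.65 tcp [477.9  44.3  61.4] F [0.61 0.09 0.62]
```

Request:
{"api": "servo_tool", "payload": {
  "rows": [
    [0, 0, 0, -0.2, -4, 0, 1],
    [0, 0, 0, -0.1, -3, 0, 1],
    [0, 0, 0, 0, -1, 0, 1],
    [0, 0, 0, 0, -0.5, 0, 1],
    [0, 0, 0, 0, -0.5, 0, 1],
    [0, 0, 0, 0, -0.5, 0, 1],
    [0, 0, 0, 0, -0.5, 0, 1],
    [0, 0, 0, 0, -0.5, 0, 1],
    [0, 0, 0, 0, -0.5, 0, 1],
    [0, 0, 0, 0, -0.5, 0, 1],
    [0, 0, 0, 0, -0.5, 0, 1],
    [0, 0, 0, 0, -0.5, 0, 1]
  ]
}}

```text
clock: 12.78
eef_pos: [477.6, 31.4, 61.4]
eef_rot: [-3.142, 0.0, 3.093]
wrist_force: [-0.1, 0.7, 0.0]
finger_gap: 0.4
finger_force: 0.0
```

```bash
python3 - <<'E'
from h import *
snap();snap()
E
```

```text
t 12.775 areas [123] carr 242.68 tool y' 54.78 tcp [477.6  31.4  61.4] F [-0.13  0.72  0.04]
t 12.825 areas [121] carr 242.38 tool y' 54.76 tcp [477.6  31.4  61.5] F [ 0.12 -0.47 -0.36]
```

Request:
{"api": "servo_tool", "payload": {
  "rows": [
    [0, 0, 0, 0.4, 8, 0, 1],
    [0, 0, 0, 0.8, 20, 0, 1],
    [0, 0, 0, 0.8, 20, 0, 1],
    [0, 0, 0, 0.4, 20, 0, 1],
    [0, 0, 0, 0, 10, 0, 1],
    [0, 0, 0, 0, 0, 0, 1],
    [0, 0, 0, 0, 0, 0, 1],
    [0, 0, 0, 0, 0, 0, 1],
    [0, 0, 0, 0, 0, 0, 1]
  ]
}}

```text
clock: 14.0
eef_pos: [480.0, 109.1, 61.5]
eef_rot: [-3.142, 0.0, 3.093]
wrist_force: [0.7, -0.2, 0.6]
finger_gap: 0.5
finger_force: 0.0
```

```bash
python3 - <<'E'
from h import *
snap();snap();snap();t=snap()
cv2.imwrite("pics/t4.png",cv2.resize(t[120:170,180:260],(800,500),interpolation=cv2.INTER_CUBIC))
E
```

```text
t 14.000 areas [123] carr 236.77 tool y' 132.53 tcp [480.  109.1  61.5] F [ 0.72 -0.19  0.59]
t 14.050 areas [125] carr 236.43 tool y' 132.60 tcp [480.  109.2  61.5] F [ 0.56 -0.69 -0.25]
t 14.100 areas [125] carr 236.43 tool y' 132.66 tcp [480.  109.3  61.5] F [ 0.49 -0.04  0.1 ]
t 14.150 areas [125] carr 236.43 tool y' 132.73 tcp [480.  109.4  61.5] F [ 0.28  0.07 -0.5 ]
```

View pics/t4.png

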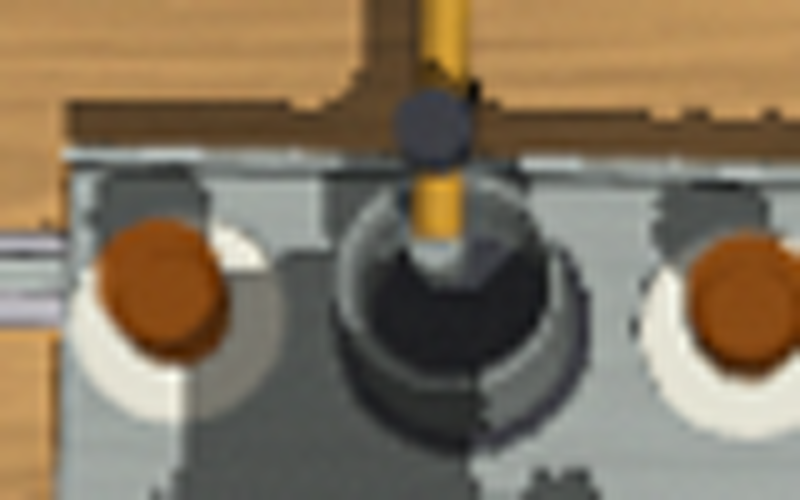

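The rim centre is at about (448,282) and the nozzle at about (440,258), so the offset is about -3 mm and the carriage is at rest. I'll lift out and wait.

Request:
{"api": "servo_tool", "payload": {
  "rows": [
    [0, 0, 0, 0, 0, 10, 1],
    [0, 0, 0, 0, 0, 25, 1],
    [0, 0, 0, 0, 0, 30, 1],
    [0, 0, 0, 0, 0, 25, 1],
    [0, 0, 0, 0, 0, 10, 1],
    [0, 0, 0, 0, 0, 0, 1],
    [0, 0, 0, 0, 0, 0, 1],
    [0, 0, 0, 0, 0, 0, 1],
    [0, 0, 0, 0, 0, 0, 1],
    [0, 0, 0, 0, 0, 0, 1],
    [0, 0, 0, 0, 0, 0, 1],
    [0, 0, 0, 0, 0, 0, 1],
    [0, 0, 0, 0, 0, 0, 1],
    [0, 0, 0, 0, 0, 0, 1],
    [0, 0, 0, 0, 0, 0, 1],
    [0, 0, 0, 0, 0, 0, 1],
    [0, 0, 0, 0, 0, 0, 1],
    [0, 0, 0, 0, 0, 0, 1],
    [0, 0, 0, 0, 0, 0, 1],
    [0, 0, 0, 0, 0, 0, 1]
  ]
}}

```text
clock: 16.7
eef_pos: [480.0, 109.5, 161.5]
eef_rot: [3.142, 0.0, 3.093]
wrist_force: [0.3, 1.1, 0.5]
finger_gap: 0.7
finger_force: 0.0
```

Request:
{"api": "servo_tool", "payload": {
  "rows": [
    [0, 0, 0, 0, 0, 0, 1],
    [0, 0, 0, 0, 0, 0, 1],
    [0, 0, 0, 0, 0, 0, 1],
    [0, 0, 0, 0, 0, 0, 1],
    [0, 0, 0, 0, 0, 0, 1],
    [0, 0, 0, 0, 0, 0, 1],
    [0, 0, 0, 0, 0, 0, 1],
    [0, 0, 0, 0, 0, 0, 1],
    [0, 0, 0, 0, 0, 0, 1],
    [0, 0, 0, 0, 0, 0, 1],
    [0, 0, 0, 0, 0, 0, 1],
    [0, 0, 0, 0, 0, 0, 1],
    [0, 0, 0, 0, 0, 0, 1],
    [0, 0, 0, 0, 0, 0, 1],
    [0, 0, 0, 0, 0, 0, 1],
    [0, 0, 0, 0, 0, 0, 1],
    [0, 0, 0, 0, 0, 0, 1],
    [0, 0, 0, 0, 0, 0, 1],
    [0, 0, 0, 0, 0, 0, 1],
    [0, 0, 0, 0, 0, 0, 1]
  ]
}}

```text
clock: 19.2
eef_pos: [480.0, 109.5, 161.4]
eef_rot: [3.142, -0.0, 3.093]
wrist_force: [-0.5, 0.6, -0.7]
finger_gap: 0.3
finger_force: 0.0
```

```bash
python3 - <<'E'
from h import *
snap()
f=lambda u,v:((u+.5)/10-.5+180,(v+.5)/10-.5+120)
P=at_z("top",f(448,283),130);S=at_z("top",f(440,258),164);print((P-S)@EY,(P-S)@EX)
E
```

```text
t 19.200 areas [124] carr 235.40 tool y' 132.86 tcp [480.  109.5 161.4] F [-0.51  0.55 -0.68]
-0.9484624585037517 -1.7539211436498408
```

The carriage is at rest, about 1 to 4 mm from centre, and has stood there for 5 s. I'll hand it in.

```bash
python3 -c "
from cell import manip
print(manip.sign_off())"
```

```text
the job is handed in; nothing more can be done
None
```

I handed the job in at 19.3 s, with no verdict returned: the pot's mouth stands within about 2–7 mm of the spout's centre by my camera estimates (limit 12 mm), and the carriage has been released and at rest for about 5 s.

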